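Fit the coarse blade grid in the chip cutter and lock it

TASK

Get the chip cutter ready for thick chips: take the coarse blade grid (the one with the few, large openings) from the sloping stand and lay it flange down, blade frame up, in the cutter's pocket so that it sits flat and fully home. Then swing the cutter's clamp handle a quarter turn to its closed stop, so that its tongue lies over the grid's flange. Leave the fine grid where it is on the stand and do not knock over the shaker.

Things in the scene. Friction and masses are not known exactly. Their poses are not given: they have to be found in the camera images.
- coarse_grid: Aluminium grid with 4 x 2 large openings. Flange 116 x 64 x 10 mm below; centred on it a blade frame 84 (x) x 50 (y) x 26 mm: 36 mm tall in all. Origin: centre of the flange's underside; x lengthwise, z out of the blade side (up when fitted). Grip across the 50 mm. Starts flange on the stand's 38 degree slope, x down the slope, away from the robot; either end may lead in the pocket. 0.35 kg
- fine_grid: Fine blade grid, same outer shape, size and axes as the coarse one but with 9 x 5 small openings; it lies beside the coarse one on the stand, 115 mm centre to centre, on either side of it. Stays there.
- stand: Fixed steel stand, 215 mm wide (y), 126 mm deep (x), the sheet sloping at 38 degrees, facing up and to its own -x (which points away from the robot, within 0.3 rad of world +x); lower edge about 25 mm, upper edge about 125 mm above the table, with a lip 13 mm proud of the sheet along the low edge. Origin: on the table under the sheet's centre; z up.
- pocket (a point): Centre of the floor of the cutter's pocket, 120 (x) x 68 (y) x 10 mm deep; floor 45 mm above the table, in a fixed grey deck 250 x 160 mm whose top is at 55 mm. x runs along the pocket, away from the clamp; z up. Two guide rods (diameter 14 mm, 70 mm high over the deck) stand at x = 110, y = +-62 mm; the clamp's pivot at x = -85, y = 0.
- latch (a joint): Clamp angle (rad) about a vertical axis, growing counter-clockwise from above. 0 = open stop: handle to the pocket's +y, tongue to -y, clear of the pocket. 1.571 = closed stop: handle to the pocket's -x, the 37 mm tongue to +x over the end of the flange. It stays where it is left and starts within 0.3 of open.
- latch_pivot (a point): On the clamp's axis at the underside of its bar, 2.5 mm above the deck. The bar is 20 mm wide and 9 mm thick, so its top is 66.5 mm above the table.
- latch_post (a point): Centre of the top of the upright black round post (diameter 20 mm) near the end of the clamp's handle, 70 mm from the pivot; it stands 45 mm high on the bar, its top 111.5 mm above the table.
- shaker: Steel shaker, diameter 48 mm, 88 mm tall, standing between the stand and the cutter. Origin: centre of its underside, z up.
There are look-alikes about, which are no part of the job. Leave any green or yellow look-alike of the coarse_grid alone.

How it is judged:
By the outcome, as a careful person would: the job done as asked, in the order asked, and still so for the second after the job is handed in, with the robot touching nothing.
It also fails if it takes over 58 s, if anything falls off the work surface, if the arm or the gripper's body presses on something with over 40 N, if the wrist force passes 120 N, or if a joint passes its speed limit or range.

ROBOT

A 6-joint arm with a two-finger parallel gripper is mounted at the origin on the work surface. World frame = base frame: x ahead of the robot, y to its left, z up, the work surface at z = 0. Lengths are in m, angles in rad, forces in N, time in s.
With the tool pointing down it reaches from about 0.425 to 0.95 m from the base axis. Payload 3.5 kg.
Tool frame: the origin (TCP) lies midway between the tips of the shut fingers; the grasp point (between the pads) lies 19 mm behind it; z points along the fingers, y is the line along which they close (so a half turn about z gives the same grasp; the last joint's range is limited). The gripper opens to 85 mm and grips with 20 to 120 N. Pads are 22 mm wide; open, the fingers measure 114 mm over their backs; the gripper's body (76 mm by 85 mm) begins 54 mm behind the grasp point. The pads swing forward as they close: fully open they stand 13 mm farther back than shut.
Start: joints at [0.992, 0.286, 1.577, -0, 1.279, -0.15], TCP at [0.281, 0.614, 0.231] pointing down, gripper open.
Joint ranges: [-2.77, 2.77], [-0.9, 2.22], [0.21, 2.48], [-1.53, 4.67], [0.24, 2.81], [-2.84, 2.84]. Speed limits (rad/s): [2.79, 2.79, 3.14, 3.14, 3.14, 3.14].

INTERFACE

Orientations are given as a unit quaternion [x, y, z, w].
In Python, from plant import * gives the robot as it stands.
- The arm moves only by the tool move_arm, never from a script. Its argument "moves" is a list of rows, each a list of 3 entries, a list of its own where there are three numbers: the opening, from 0 (shut) to 1 (fully open), then the shift along the tool's x, y, z in m, then the turn, a rotation vector about the tool's x, y, z in rad. A call has exactly 10 rows; each row shifts and turns the commanded pose from where the row before left it, along the tool's axes as they then stand; what a row does not reach is not made up. A row lasts 1/12 s, in which the tool goes at most 41.7 mm and 7.16 degrees, less where a joint would pass 70% of its speed; a pose out of reach is approached as far as the arm can. A call is refused whole if a number of a shift passes 0.0417 or a number of a turn 0.125, either way. A call with a gripper value outside its range is refused whole. The fingers move at their own pace and stop on an object; "grip_force" is the grip in N (left out, the last holds). Time passes only in rows, so rows that do not move let the fingers close, or fill a call up. It gives the time, the measured TCP pose, the force, the opening and the grip force at its end, in the units of the state.
- get_state(): the state, without advancing time (a new reading comes with each control period).
- read_camera(name): name is "side" or "top" or "wrist"; returns the picture (400x640x3 uint8, red, green, blue); there is no depth.
- camera_params(name): a dict with "fx", "fy", "cx", "cy" (pixels), "rvec" (rotation vector, rad) and "tvec" (3), from world to camera coordinates, as OpenCV has them; the wrist camera has in their place "tool_from_camera" (4x4, takes a point from camera to tool coordinates, whose origin is the TCP and whose axes are the flange's). Camera axes: x right, y down, z forward; pixel columns grow to the right and rows downward; lengths in m; the calibration is good to about 2 mm. A picture is of the moment at which its call begins: read the wrist's pose just before it. camera_params takes no time and is no camera call.
- sign_off(): hands the job in; it is judged then, once.
The state is a dict: "time": time; "qpos": joint angles; "dq": joint speeds; "joint_efforts": joint torques, N m; "eef_pos": TCP position; "tcp_rot": TCP orientation; "contact_force": force on the tool from outside, world axes, zero at the start; "wrist_torque": the same for the moment, N m; "opening": opening from 0.0 (shut) to 1.0 (fully open); "finger_force": force on a finger pad.
Only numpy, scipy, OpenCV 4.12 (cv2) and the standard library are available. Lean on these libraries where they do the work, as an engineer would, in place of code of your own. Each camera call takes 0.05 s, during which the arm holds its last target. There are 200 camera calls.

## Working session

There is one attempt and no reset: what is moved stays moved. The work goes in short steps, Python scripts to look and compute and a tool call to move; the robot and the scene stay as the last step left them, time stands still between calls to the robot, and variables do not carry over. Pictures are saved under pics/ and viewed, at most 10 in all, crops included, and the job is handed in when it is done.

Besides the shell and the picture viewer there is one more tool, called after "Emit:" by a JSON object that holds its "op" and its "data". move_arm: Moves the arm, as the interface text tells. Its arguments: {"type":"object","properties":{"moves":{"type":"array"},"grip_force":{"type":"number"}},"required":["moves"]}

```bash
ls; mkdir -p pics; python3 - <<'E'
from plant import *
import cv2
s=get_state(); print(s)
for n in ["top","side","wrist"]:
    im=read_camera(n); cv2.imwrite(f"pics/{n}0.png",im[:,:,::-1]); print(n,camera_params(n))
E
```

```text
pics
{'time': 0.0, 'qpos': array([ 9.92007161e-01,  2.87189942e-01,  1.57818420e+00,  9.57325091e-06,
        1.27859652e+00, -1.50014662e-01]), 'dq': array([ 0.00231381,  0.00069144,  0.00191122,  0.00132817, -0.00021447,
        0.00051281]), 'joint_efforts': array([-3.99178534e-04, -4.06000972e+01, -2.92619634e+01, -2.02844212e-04,
        5.87258226e-03,  9.83607521e-06]), 'eef_pos': array([0.28025105, 0.61334742, 0.22992709]), 'tcp_rot': array([ 2.12749950e-01,  9.77105954e-01, -1.10929463e-03, -4.28029898e-04]), 'contact_force': array([ 0.20495478, -0.08729274,  0.14351822]), 'wrist_torque': array([-0.02811075,  0.002512  ,  0.02529846]), 'finger_force': 0.0, 'opening': 0.9988862606936137}
top {'fx': 516.339189348565, 'fy': 516.339189348565, 'cx': 326.7532158768473, 'cy': 194.73911170939402, 'rvec': array([ 2.17681235, -2.12087741,  0.17442561]), 'tvec': array([0.03256176, 0.46673744, 1.22558637])}
side {'fx': 397.8392634395409, 'fy': 397.8392634395409, 'cx': 321.4223141466406, 'cy': 201.803291419415, 'rvec': array([ 2.05560646, -0.35505446,  0.20384163]), 'tvec': array([-0.39967783,  0.17925209,  0.90814455])}
wrist {'fx': 280.5093649197414, 'fy': 280.5093649197414, 'cx': 314.56989559614595, 'cy': 199.65463698702155, 'tool_from_camera': array([[ 7.27619088e-04, -9.49155437e-01, -3.14806969e-01,
         8.11749532e-02],
       [ 9.99999694e-01,  7.81028631e-04, -4.35146183e-05,
         1.61000605e-04],
       [ 2.87175392e-04, -3.14806841e-01,  9.49155715e-01,
        -1.43323127e-01],
       [ 0.00000000e+00,  0.00000000e+00,  0.00000000e+00,
         1.00000000e+00]])}
```

View pics/top0.png

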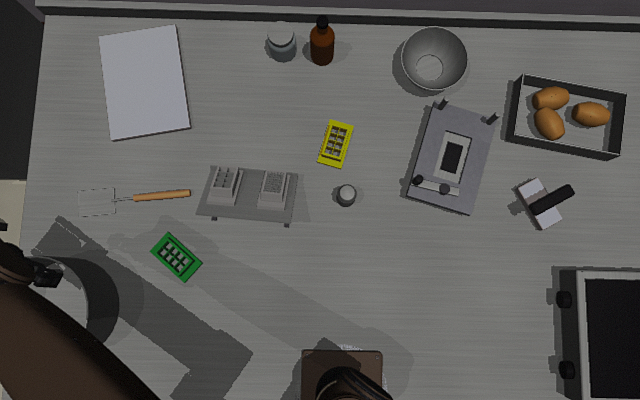

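View pics/side0.png

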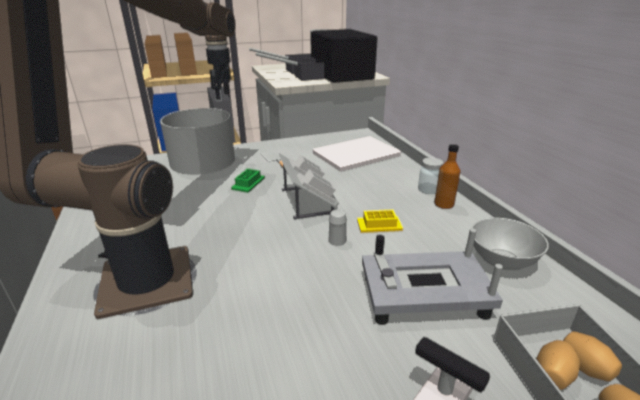

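The top picture shows these things that could be taken for the coarse grid:
- grid at (224,183), left on the stand: few large openings
- grid at (272,187), right on the stand: fine
- green look-alike at (176,257)
- yellow look-alike at (336,144)

The cutter deck is at (450,158), its clamp at (432,185), its rods at (442,104) and (492,118), and the shaker at (346,195). I choose (224,183) and will check it in a crop.

```bash
python3 - <<'E'
import cv2,numpy as np
t=cv2.imread("pics/top0.png")
a=cv2.resize(t[155:230,190:310],None,fx=5,fy=5,interpolation=cv2.INTER_CUBIC)
b=cv2.resize(t[90:220,395:505],None,fx=4.5,fy=4.5,interpolation=cv2.INTER_CUBIC)
cv2.imwrite("pics/c1.png",a[:, :]);cv2.imwrite("pics/c2.png",b)
E
cat > h.py <<'E'
import numpy as np,cv2
from scipy.spatial.transform import Rotation as R
from plant import *
def ray(n,uv,pose=None):
    p=camera_params(n); d=np.array([(uv[0]-p['cx'])/p['fx'],(uv[1]-p['cy'])/p['fy'],1.])
    if n=="wrist":
        M=p['tool_from_camera']; Rt=R.from_quat(pose[1]).as_matrix()
        return pose[0]+Rt@M[:3,3], Rt@M[:3,:3]@d
    Rc=cv2.Rodrigues(p['rvec'])[0]; return -Rc.T@p['tvec'], Rc.T@d
def onz(n,uv,z,pose=None):
    o,d=ray(n,uv,pose); return o+d*(z-o[2])/d[2]
def onplane(n,uv,p0,nn,pose=None):
    o,d=ray(n,uv,pose); return o+d*((np.array(p0)-o)@nn)/(d@nn)
def proj(n,P,pose=None):
    p=camera_params(n); P=np.atleast_2d(P)
    if n=="wrist":
        M=p['tool_from_camera']; Rt=R.from_quat(pose[1]).as_matrix()
        c=((P-pose[0])@Rt-M[:3,3])@M[:3,:3]
    else: c=P@cv2.Rodrigues(p['rvec'])[0].T+p['tvec']
    return np.c_[c[:,0]/c[:,2]*p['fx']+p['cx'],c[:,1]/c[:,2]*p['fy']+p['cy']]
E
```

```text
(no output)
```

View pics/c1.png

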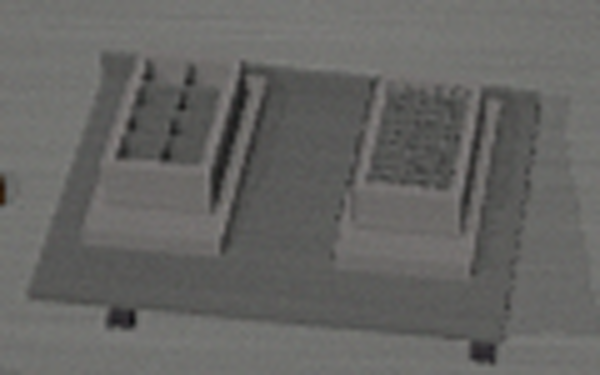

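View pics/c2.png

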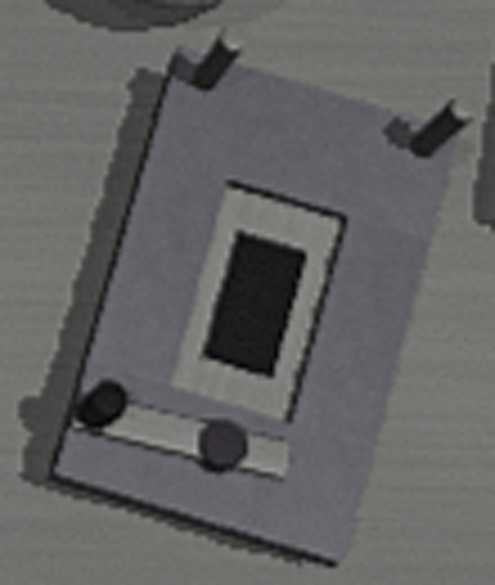

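The crop confirms that the left grid, with 4x2 large openings, is the coarse one. Its top rim corners in the crop are about (112,160), (212,165), (240,63) and (140,58). The cutter crop shows the pocket mouth corners at (228,183), (346,213), (289,420) and (172,388), the post at (102,405) and the pivot at (223,445).

```bash
python3 - <<'E'
from h import *
np.set_printoptions(precision=4,suppress=True)
c1=lambda u,v:(u/5+190-.4,v/5+155-.4); c2=lambda u,v:(u/4.5+395-.4,v/4.5+90-.4)
lo=[onz("top",c1(*p),.030) for p in [(103,55),(541,92)]]; hi=[onz("top",c1(*p),.125) for p in [(30,298),(500,340)]]
print("stand lo",lo,"hi",hi, np.linalg.norm(lo[0]-lo[1]),np.linalg.norm(hi[0]-hi[1]))
c=(lo[0]+lo[1]+hi[0]+hi[1])/4
y=hi[0]-hi[1]+lo[0]-lo[1]; yaw=np.arctan2(y[1],y[0])-np.pi/2
print("stand c",c,"yaw",yaw)
# stand faces away from robot: normal
down=np.array([np.cos(yaw),np.sin(yaw),0])
n=down*np.sin(np.radians(38))+np.array([0,0,np.cos(np.radians(38))])
s0=np.array([c[0],c[1],.075]); print("normal",n)
pt=s0+n*.036
q=[onplane("top",c1(*p),pt,n) for p in [(112,160),(212,165),(240,63),(140,58)]]
print("rim",np.array(q)); print([np.linalg.norm(q[i]-q[i-1]) for i in range(4)])
g=np.mean(q,0)-n*.036; print("grid origin",g, "xdir",(q[3]-q[0]+q[2]-q[1])/np.linalg.norm(q[3]-q[0]+q[2]-q[1]))
fl=[onplane("top",c1(*p),s0,n) for p in [(83,243),(222,252)]]; print("flange up edge",fl,np.linalg.norm(fl[0]-fl[1]))
m=np.array([onz("top",c2(*p),.055) for p in [(228,183),(346,213),(289,420),(172,388)]])
print("pocket",m,[np.linalg.norm(m[i]-m[i-1]) for i in range(4)],m.mean(0))
x=m[0]+m[1]-m[2]-m[3]; py=np.arctan2(x[1],x[0]); print("pocket yaw",py)
piv=m.mean(0)-.085*np.array([np.cos(py),np.sin(py),0]); print("piv",piv, "seen at", onz("top",c2(223,445),.07))
post=onz("top",c2(102,405),.1115); d=post-piv; print("post",post,np.linalg.norm(d[:2]),"latch",np.arctan2(d[1],d[0])-py-np.pi/2)
print("shaker",onz("top",(346,190),.088),"side",onz("side",(338,212),.088))
print(proj("side",[g+n*.036,m.mean(0),post]))
E
```

```text
stand lo [array([0.5313, 0.3335, 0.03  ]), array([0.5187, 0.1173, 0.03  ])] hi [array([0.4   , 0.3387, 0.125 ]), array([0.3866, 0.1274, 0.125 ])] 0.2165497262567888 0.21171423806707063
stand c [0.4591 0.2292 0.0775] yaw -0.06055857991458269
normal [ 0.6145 -0.0373  0.788 ]
rim [[0.4644 0.3067 0.1202]
 [0.4636 0.2615 0.1187]
 [0.5202 0.2586 0.0745]
 [0.5209 0.3058 0.0761]]
[np.float64(0.07165599826199716), np.float64(0.04519839086549076), np.float64(0.07183745804651942), np.float64(0.0472092118087397)]
grid origin [0.4702 0.2845 0.069 ] xdir [ 0.7877 -0.0269 -0.6155]
flange up edge [array([0.4282, 0.3213, 0.1034]), array([0.4259, 0.2577, 0.1022])] 0.06363663273564463
pocket [[ 0.6306 -0.242   0.055 ]
 [ 0.6156 -0.3064  0.055 ]
 [ 0.5002 -0.2737  0.055 ]
 [ 0.516  -0.2107  0.055 ]] [np.float64(0.11886392448662608), np.float64(0.06607158495191012), np.float64(0.11996956738470722), np.float64(0.06488877584916905)] [ 0.5656 -0.2582  0.055 ]
pocket yaw -0.2712423708602837
piv [ 0.4837 -0.2354  0.055 ] seen at [ 0.4831 -0.2344  0.07  ]
post [ 0.4951 -0.1624  0.1115] 0.07396554585794801 latch 0.11667732526396701
shaker [0.4701 0.0005 0.088 ] side [ 0.468  -0.0013  0.088 ]
[[311.6542 164.1909]
 [426.3026 276.3884]
 [377.0942 236.1068]]
```

```bash
cat >> h.py <<'E'
from scipy.linalg import logm,expm
def T(p,Rm): M=np.eye(4);M[:3,:3]=Rm;M[:3,3]=p;return M
def frame(z,y):
    z=z/np.linalg.norm(z); x=np.cross(y,z); x/=np.linalg.norm(x); return np.c_[x,np.cross(z,x),z]
def plan(p1,R1,N=10,s=None):
    s=s or get_state(); A=T(s['eef_pos'],R.from_quat(s['tcp_rot']).as_matrix()); B=T(p1,R1)
    D=expm(np.real(logm(np.linalg.inv(A)@B))/N); 
    print("rows",N,"shift",np.round(D[:3,3],4),"turn",np.round(R.from_matrix(D[:3,:3]).as_rotvec(),4))
    for k in range(0,N+1,max(1,N//4)): print(k,(A@np.linalg.matrix_power(D,k))[:3,3].round(3))
yaw=-.055
dn=np.array([np.cos(yaw),np.sin(yaw),0]); n=dn*np.sin(np.radians(38))+np.array([0,0,np.cos(np.radians(38))])
RG=frame(-n,np.array([-np.sin(yaw),np.cos(yaw),0]))
g=np.array([.4715,.2865,.068])
E
python3 - <<'E'
from h import *
plan(g+n*.08,RG,15)
E
```

```text
rows 15 shift [-0.0227 -0.017   0.0002] turn [ 0.0081  0.0437 -0.024 ]
0 [0.28  0.613 0.23 ]
3 [0.323 0.54  0.227]
6 [0.369 0.469 0.216]
9 [0.419 0.403 0.196]
12 [0.47  0.341 0.168]
15 [0.521 0.284 0.131]
```

Emit:
{"op": "move_arm", "data": {"moves": [[1, [-0.031, -0.0232, 0.0003], [0.011, 0.0596, -0.0327]], [1, [-0.031, -0.0232, 0.0003], [0.011, 0.0596, -0.0327]], [1, [-0.031, -0.0232, 0.0003], [0.011, 0.0596, -0.0327]], [1, [-0.031, -0.0232, 0.0003], [0.011, 0.0596, -0.0327]], [1, [-0.031, -0.0232, 0.0003], [0.011, 0.0596, -0.0327]], [1, [-0.031, -0.0232, 0.0003], [0.011, 0.0596, -0.0327]], [1, [-0.031, -0.0232, 0.0003], [0.011, 0.0596, -0.0327]], [1, [-0.031, -0.0232, 0.0003], [0.011, 0.0596, -0.0327]], [1, [-0.031, -0.0232, 0.0003], [0.011, 0.0596, -0.0327]], [1, [-0.031, -0.0232, 0.0003], [0.011, 0.0596, -0.0327]]], "grip_force": 60}}

```text
time: 0.98
eef_pos: [0.4991, 0.3071, 0.1515]
tcp_rot: [0.043, 0.954, 0.01, -0.298]
contact_force: [0.5, -0.2, 0.2]
opening: 1.004
finger_force: 0.0
```

```bash
python3 - <<'E'
from h import *
plan(g+n*.08,RG,2)
E
```

```text
rows 2 shift [-0.0155 -0.0107  0.0016] turn [ 0.0073  0.0291 -0.0153]
0 [0.499 0.307 0.151]
1 [0.51  0.295 0.141]
2 [0.521 0.284 0.131]
```

Emit:
{"op": "move_arm", "data": {"moves": [[1, [-0.0155, -0.0107, 0.0016], [0.0073, 0.0291, -0.0153]], [1, [-0.0155, -0.0107, 0.0016], [0.0073, 0.0291, -0.0153]], [1, [0, 0, 0], [0, 0, 0]], [1, [0, 0, 0], [0, 0, 0]], [1, [0, 0, 0], [0, 0, 0]], [1, [0, 0, 0], [0, 0, 0]], [1, [0, 0, 0], [0, 0, 0]], [1, [0, 0, 0], [0, 0, 0]], [1, [0, 0, 0], [0, 0, 0]], [1, [0, 0, 0], [0, 0, 0]]]}}

```text
time: 1.82
eef_pos: [0.5192, 0.2859, 0.1316]
tcp_rot: [0.026, 0.946, 0.008, -0.324]
contact_force: [-0.7, 0.4, 0.5]
opening: 1.003
finger_force: 0.0
```

```bash
python3 - <<'E'
from h import *
s=get_state(); im=read_camera("wrist"); cv2.imwrite("pics/w1.png",im[:,:,::-1])
np.save("w1.npy",np.r_[s['eef_pos'],s['tcp_rot']]); print(s['eef_pos'],s['tcp_rot'])
P=[g+RG@np.diag([-1,1,-1])@np.array(v) for v in [(.042,.025,.036),(.042,-.025,.036),(-.042,-.025,.036),(-.042,.025,.036)]]
print(proj("wrist",P,(s['eef_pos'],s['tcp_rot'])))
E
```

```text
[0.51915766 0.28588098 0.13157733] [ 0.0262286   0.94556335  0.00830918 -0.32427297]
[[344.25045319 277.36174709]
 [279.44434801 277.3217409 ]
 [274.46254383 170.49688338]
 [348.36369508 170.49325637]]
```

View pics/w1.png

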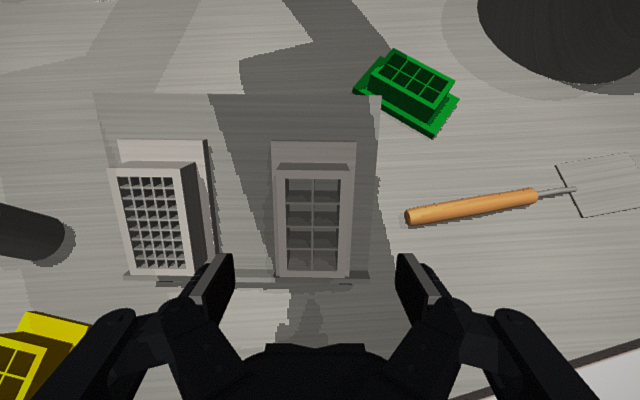

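The wrist picture shows the coarse grid at about (275–350, 165–277), between the open fingers, and the fine grid at (150,220). The predicted rim was u 274–348, v 170–277, so it's close. I'll refine it with edge profiles.

```bash
python3 - <<'E'
import cv2,numpy as np
g=cv2.cvtColor(cv2.imread("pics/w1.png"),cv2.COLOR_BGR2GRAY)
print("col 313±1, 299", "v135-290"); print(g[135:290,312:315].mean(1).astype(int).tolist())
for v in (150,172,190,215,240,262,273): print(v,g[v,262:364].tolist())
E
```

```text
col 313±1, 299 v135-290
[89, 90, 90, 91, 92, 78, 92, 112, 117, 117, 117, 117, 114, 115, 116, 116, 117, 117, 119, 118, 116, 116, 116, 114, 118, 118, 122, 116, 85, 78, 79, 79, 79, 79, 77, 105, 117, 118, 118, 116, 118, 117, 118, 118, 87, 79, 82, 84, 84, 85, 84, 84, 83, 84, 84, 81, 79, 78, 74, 75, 75, 77, 77, 78, 77, 79, 80, 86, 93, 88, 80, 78, 79, 82, 82, 84, 78, 76, 74, 76, 76, 76, 75, 80, 81, 80, 78, 75, 75, 75, 78, 91, 95, 82, 78, 79, 75, 72, 73, 72, 74, 73, 72, 72, 74, 76, 78, 79, 77, 79, 77, 77, 78, 87, 94, 77, 71, 74, 72, 72, 74, 75, 78, 78, 81, 81, 81, 82, 83, 85, 83, 85, 84, 83, 83, 88, 113, 117, 116, 116, 116, 117, 102, 78, 78, 79, 79, 81, 87, 86, 83, 83, 83, 86, 84]
150 [89, 90, 90, 90, 90, 91, 89, 81, 84, 117, 119, 117, 118, 119, 118, 119, 121, 119, 117, 119, 118, 123, 121, 116, 116, 121, 118, 119, 119, 118, 119, 121, 120, 119, 116, 119, 116, 119, 118, 118, 115, 117, 117, 117, 117, 117, 118, 119, 119, 116, 117, 118, 115, 118, 117, 118, 117, 118, 114, 117, 117, 117, 116, 118, 117, 115, 118, 117, 116, 115, 116, 117, 115, 116, 115, 115, 114, 114, 116, 115, 114, 114, 114, 114, 11
[... 2125 characters left out ...]
 77, 81, 80, 82, 79, 80, 80, 81, 81, 79, 80, 80, 81, 69, 67, 71, 69, 70, 69, 71, 68, 46, 78, 117, 116, 116, 114, 117, 116, 116, 114, 111, 112, 113, 110, 92, 89, 89, 88, 89, 89, 90, 89, 89, 89, 90, 90, 90, 86]
273 [103, 105, 104, 106, 104, 103, 97, 96, 95, 96, 99, 95, 58, 64, 103, 105, 106, 110, 117, 117, 116, 117, 117, 117, 117, 115, 117, 116, 115, 114, 118, 115, 118, 116, 116, 116, 116, 115, 117, 115, 117, 117, 118, 116, 116, 118, 115, 117, 116, 116, 117, 116, 117, 116, 116, 116, 113, 116, 114, 115, 115, 115, 117, 116, 116, 117, 113, 119, 117, 118, 115, 117, 116, 117, 116, 116, 116, 117, 115, 117, 115, 114, 117, 120, 118, 120, 119, 80, 62, 62, 61, 60, 60, 62, 63, 63, 61, 63, 61, 61, 63, 60]
```

The edges agree: rim rows 170 and 277 against 170.5 and 277.4 predicted, and centre rib at u≈312 against 311.6. The grid pose is good to about 1 mm, so I'll go in along the normal and grip.

```bash
python3 - <<'E'
from h import *
plan(g+n*.010,RG,4)
E
```

```text
rows 4 shift [-0.0003 -0.0005  0.0173] turn [-0.0002  0.0005 -0.0003]
0 [0.519 0.286 0.131]
1 [0.509 0.286 0.118]
2 [0.498 0.286 0.104]
3 [0.488 0.286 0.09 ]
4 [0.478 0.286 0.076]
```

Emit:
{"op": "move_arm", "data": {"moves": [[1, [-0.0003, -0.0005, 0.0173], [0, 0, 0]], [1, [-0.0003, -0.0005, 0.0173], [0, 0, 0]], [1, [-0.0003, -0.0005, 0.0173], [0, 0, 0]], [1, [-0.0003, -0.0005, 0.0173], [0, 0, 0]], [1, [0, 0, 0], [0, 0, 0]], [0.3, [0, 0, 0], [0, 0, 0]], [0.3, [0, 0, 0], [0, 0, 0]], [0.3, [0, 0, 0], [0, 0, 0]], [0.3, [0, 0, 0], [0, 0, 0]], [0.3, [0, 0, 0], [0, 0, 0]]], "grip_force": 70}}

```text
time: 2.7
eef_pos: [0.4795, 0.2862, 0.0774]
tcp_rot: [0.027, 0.946, 0.009, -0.323]
contact_force: [1.8, 0.6, 3.2]
opening: 0.573
finger_force: 76.9
```

```bash
cat >> h.py <<'E'
pyaw=-.271; pc=np.array([.5656,-.2582,.045])
px=np.array([np.cos(pyaw),np.sin(pyaw),0]); pyv=np.array([-np.sin(pyaw),np.cos(pyaw),0]); Z=np.array([0,0,1.])
RP=frame(-Z,pyv)
E
python3 - <<'E'
from h import *
s=get_state(); s=dict(s); Rm=R.from_quat(s['tcp_rot']).as_matrix(); s['eef_pos']=s['eef_pos']+Rm@[0,0,-.12]
plan(pc+Z*.155,RP,16,s)
E
```

```text
rows 16 shift [-0.0054 -0.0333 -0.0034] turn [-0.0044 -0.041   0.0129]
0 [0.553 0.282 0.172]
4 [0.568 0.147 0.172]
8 [0.576 0.012 0.178]
12 [ 0.575 -0.123  0.187]
16 [ 0.566 -0.258  0.2  ]
```

Emit:
{"op": "move_arm", "data": {"moves": [[0.3, [0, 0, -0.03], [0, 0, 0]], [0.3, [0, 0, -0.03], [0, 0, 0]], [0.3, [0, 0, -0.03], [0, 0, 0]], [0.3, [0, 0, -0.03], [0, 0, 0]], [0.3, [-0.0054, -0.0333, -0.0034], [-0.0044, -0.041, 0.0129]], [0.3, [-0.0054, -0.0333, -0.0034], [-0.0044, -0.041, 0.0129]], [0.3, [-0.0054, -0.0333, -0.0034], [-0.0044, -0.041, 0.0129]], [0.3, [-0.0054, -0.0333, -0.0034], [-0.0044, -0.041, 0.0129]], [0.3, [-0.0054, -0.0333, -0.0034], [-0.0044, -0.041, 0.0129]], [0.3, [-0.0054, -0.0333, -0.0034], [-0.0044, -0.041, 0.0129]]]}}

```text
time: 3.53
eef_pos: [0.5714, 0.0776, 0.1713]
tcp_rot: [0.068, 0.976, 0.004, -0.205]
contact_force: [-0.3, -0.6, -4.3]
opening: 0.569
finger_force: 75.9
```

Emit:
{"op": "move_arm", "data": {"moves": [[0.3, [-0.0054, -0.0333, -0.0034], [-0.0044, -0.041, 0.0129]], [0.3, [-0.0054, -0.0333, -0.0034], [-0.0044, -0.041, 0.0129]], [0.3, [-0.0054, -0.0333, -0.0034], [-0.0044, -0.041, 0.0129]], [0.3, [-0.0054, -0.0333, -0.0034], [-0.0044, -0.041, 0.0129]], [0.3, [-0.0054, -0.0333, -0.0034], [-0.0044, -0.041, 0.0129]], [0.3, [-0.0054, -0.0333, -0.0034], [-0.0044, -0.041, 0.0129]], [0.3, [-0.0054, -0.0333, -0.0034], [-0.0044, -0.041, 0.0129]], [0.3, [-0.0054, -0.0333, -0.0034], [-0.0044, -0.041, 0.0129]], [0.3, [-0.0054, -0.0333, -0.0034], [-0.0044, -0.041, 0.0129]], [0.3, [-0.0054, -0.0333, -0.0034], [-0.0044, -0.041, 0.0129]]]}}

```text
time: 4.37
eef_pos: [0.5644, -0.2595, 0.1974]
tcp_rot: [0.135, 0.991, -0.001, -0.002]
contact_force: [0.8, -0.1, -4.1]
opening: 0.57
finger_force: 75.9
```

```bash
python3 - <<'E'
from h import *
plan(pc+Z*.125,RP,3)
E
```

```text
rows 3 shift [-0.0003  0.0005  0.0091] turn [-0.0006 -0.001   0.0002]
0 [ 0.564 -0.259  0.197]
1 [ 0.565 -0.259  0.188]
2 [ 0.565 -0.259  0.179]
3 [ 0.566 -0.258  0.17 ]
```

```bash
python3 - <<'E'
from h import *
s=get_state(); im=read_camera("wrist"); cv2.imwrite("pics/w2.png",im[:,:,::-1]); np.save("w2.npy",np.r_[s['eef_pos'],s['tcp_rot']])
pose=(s['eef_pos'],s['tcp_rot']); Rm=R.from_quat(pose[1]).as_matrix()
print("deg from down",np.degrees(np.arccos(-Rm[2,2])),"yaw tool y",np.arctan2(Rm[1,1],Rm[0,1])-np.pi/2)
go=pose[0]+Rm@[0,0,.012]; f=lambda x,y,z: go+Rm@[-x,y,-z]
print("rim",proj("wrist",[f(.042,.025,.036),f(.042,-.025,.036),f(-.042,-.025,.036),f(-.042,.025,.036)],pose).round(1).tolist())
print("flange",proj("wrist",[f(a,b,.01) for a,b in ((.058,.032),(.058,-.032),(-.058,-.032),(-.058,.032))],pose).round(1).tolist())
pt=lambda x,y,z: pc+x*px+y*pyv+z*Z
print("pocket",proj("wrist",[pt(a,b,.01) for a,b in ((.06,.034),(.06,-.034),(-.06,-.034),(-.06,.034))],pose).round(1).tolist())
print("rods top/bottom",proj("wrist",[pt(.11,b,z) for b in(.062,-.062) for z in (.08,.01)],pose).round(1).tolist())
E
```

```text
deg from down 0.20445419373880766 yaw tool y -0.2704496734122064
rim [[360.2, 346.1], [268.0, 346.0], [258.3, 198.7], [370.0, 198.8]]
flange [[363.6, 332.9], [264.8, 332.9], [252.4, 153.7], [376.0, 153.8]]
pocket [[346.2, 240.0], [285.8, 239.8], [282.1, 130.4], [350.6, 130.5]]
rods top/bottom [[381.7, 321.2], [368.3, 278.3], [250.4, 320.9], [263.4, 278.1]]
```

View pics/w2.png

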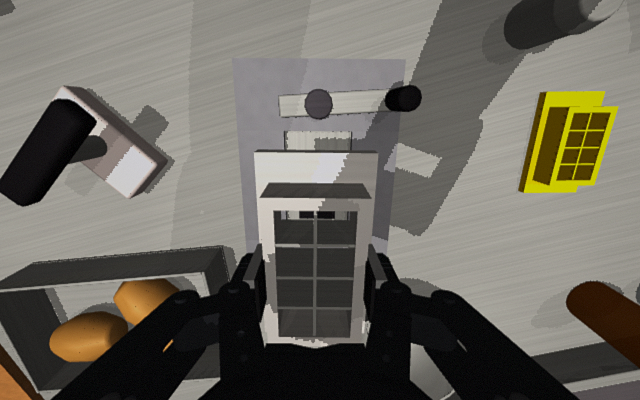

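The wrist picture shows the grid held square: flange end at v≈150, u 254–377, and rim end at v≈198. The pocket's clamp end shows at v≈131, u 284–352, the clamp post at (403,98) and the pivot at (318,103). I'll measure the edges numerically.

```bash
python3 - <<'E'
import cv2,numpy as np
g=cv2.cvtColor(cv2.imread("pics/w2.png"),cv2.COLOR_BGR2GRAY)
for u in (292,318,344): print("u",u,120,g[120:215,u-1:u+2].mean(1).astype(int).tolist())
for v in (140,145): print(v,276,g[v,276:300].tolist(),340,g[v,340:364].tolist())
for v in (160,175,205,): print(v,246,g[v,246:286].tolist(),350,g[v,350:386].tolist())
E
```

```text
u 292 120 [139, 146, 142, 141, 144, 144, 145, 144, 145, 146, 149, 174, 180, 188, 187, 187, 188, 188, 187, 187, 187, 187, 186, 186, 186, 187, 186, 188, 189, 138, 68, 55, 128, 203, 209, 206, 206, 205, 204, 205, 206, 205, 206, 205, 206, 205, 204, 206, 205, 205, 206, 206, 205, 206, 204, 204, 204, 204, 205, 206, 208, 210, 183, 91, 57, 61, 63, 64, 61, 61, 63, 61, 59, 59, 56, 56, 49, 68, 198, 207, 203, 203, 202, 202, 201, 201, 201, 201, 201, 203, 186, 165, 161, 162, 160]
u 318 120 [131, 144, 145, 144, 144, 144, 146, 146, 145, 145, 144, 167, 176, 180, 181, 182, 182, 167, 117, 102, 103, 105, 105, 104, 105, 105, 104, 106, 107, 95, 60, 49, 96, 200, 209, 206, 205, 206, 205, 207, 206, 203, 204, 204, 205, 207, 207, 207, 206, 207, 206, 206, 207, 206, 207, 205, 208, 206, 207, 207, 207, 211, 213, 110, 58, 63, 67, 66, 62, 65, 65, 67, 65, 64, 60, 61, 53, 61, 163, 203, 204, 201, 200, 201, 202, 203, 160, 147, 175, 182, 149, 56, 16, 18, 27]
u 344 120 [141, 142, 142, 141, 142, 142, 142, 141, 142, 140, 140, 158, 177, 178, 178, 177, 177, 180, 181, 121, 103, 106, 106, 105, 105, 106, 105, 106, 108, 108, 68, 50
[... 1223 characters left out ...]
5, 205, 205, 204, 203, 203, 204, 203, 205, 204, 203, 204, 203, 205, 204, 205, 204, 204, 203, 205, 204, 204, 204, 204, 202, 204, 204, 205, 205] 350 [131, 131, 132, 130, 131, 132, 130, 132, 131, 130, 129, 129, 130, 131, 130, 129, 130, 130, 129, 128, 129, 131, 131, 129, 128, 130, 121, 86, 83, 85, 84, 87, 86, 82, 84, 86]
205 246 [127, 128, 130, 129, 125, 128, 125, 126, 127, 123, 127, 203, 208, 202, 202, 200, 201, 199, 201, 200, 202, 201, 202, 202, 200, 202, 201, 202, 202, 203, 203, 200, 202, 200, 202, 201, 201, 200, 201, 203] 350 [117, 118, 117, 117, 117, 117, 115, 115, 115, 131, 132, 131, 134, 132, 132, 132, 131, 130, 134, 132, 131, 132, 132, 132, 96, 82, 80, 80, 83, 82, 79, 82, 82, 79, 80, 80]
```

```bash
cat >> h.py <<'E'
ca,sa=np.cos(-.261),np.sin(-.261)
RT=frame(-Z,np.array([-sa,ca,0])); pt0=pc+px*.0014+pyv*.0009
E
python3 - <<'E'
from h import *
plan(pt0+Z*.030,RT,6)
E
```

```text
rows 6 shift [-0.0002  0.0017  0.0206] turn [-0.0015  0.0001 -0.0023]
0 [ 0.563 -0.266  0.199]
1 [ 0.564 -0.265  0.178]
2 [ 0.565 -0.264  0.157]
3 [ 0.565 -0.262  0.137]
4 [ 0.566 -0.261  0.116]
5 [ 0.567 -0.259  0.096]
6 [ 0.567 -0.258  0.075]
```

Emit:
{"op": "move_arm", "data": {"moves": [[0.3, [-0.0002, 0.0017, 0.0206], [-0.0015, 0, -0.0023]], [0.3, [-0.0002, 0.0017, 0.0206], [-0.0015, 0, -0.0023]], [0.3, [-0.0002, 0.0017, 0.0206], [-0.0015, 0, -0.0023]], [0.3, [-0.0002, 0.0017, 0.0206], [-0.0015, 0, -0.0023]], [0.3, [-0.0002, 0.0017, 0.0206], [-0.0015, 0, -0.0023]], [0.3, [-0.0002, 0.0017, 0.0146], [-0.0015, 0, -0.0023]], [0.3, [0, 0, 0], [0, 0, 0]], [0.3, [0, 0, 0], [0, 0, 0]], [0.3, [0, 0, 0], [0, 0, 0]], [0.3, [0, 0, 0], [0, 0, 0]]]}}

```text
time: 5.25
eef_pos: [0.5702, -0.2492, 0.0829]
tcp_rot: [0.128, 0.992, 0.003, 0.001]
contact_force: [0.7, 0.1, -3.7]
opening: 0.563
finger_force: 75.8
```

```bash
python3 - <<'E'
from h import *
plan(pt0+Z*.026,RT,1)
s=get_state(); im=read_camera("wrist"); cv2.imwrite("pics/w3.png",im[:,:,::-1])
pose=(s['eef_pos'],s['tcp_rot']); Rm=R.from_quat(pose[1]).as_matrix(); go=pose[0]+Rm@[0,0,.012]; f=lambda x,y,z: go+Rm@[-x,y,-z]
pt=lambda x,y,z: pc+x*px+y*pyv+z*Z
print("flange",proj("wrist",[f(a,b,.01) for a,b in ((.058,.032),(.058,-.032),(-.058,-.032),(-.058,.032))],pose).round(1).tolist())
print("pocket",proj("wrist",[pt(a,b,.01) for a,b in ((.06,.034),(.06,-.034),(-.06,-.034),(-.06,.034))],pose).round(1).tolist())
g=cv2.cvtColor(im,cv2.COLOR_RGB2GRAY)
for u in (280,318,350): print("u",u,120,g[120:175,u-1:u+2].mean(1).astype(int).tolist())
for v in (160,175,): print(v,236,g[v,236:270].tolist(),360,g[v,360:396].tolist())
cv2.imwrite("pics/w3c.png",cv2.resize(cv2.cvtColor(im,cv2.COLOR_RGB2BGR)[80:260,220:420],None,fx=3,fy=3))
E
```

```text
rows 1 shift [ 0.0008 -0.0091  0.0119] turn [0.0056 0.0006 0.0049]
0 [ 0.57  -0.249  0.083]
1 [ 0.567 -0.258  0.071]
flange [[363.5, 332.9], [264.8, 332.9], [252.4, 153.7], [376.0, 153.8]]
pocket [[345.5, 306.2], [253.0, 305.3], [242.3, 139.0], [355.6, 140.7]]
u 280 120 [147, 147, 148, 146, 148, 147, 146, 147, 147, 146, 146, 147, 145, 146, 146, 145, 146, 145, 144, 146, 174, 187, 188, 185, 187, 190, 147, 107, 100, 84, 57, 66, 179, 220, 222, 221, 220, 221, 220, 220, 220, 220, 220, 220, 220, 221, 220, 220, 220, 219, 220, 219, 220, 220, 219]
u 318 120 [158, 160, 160, 159, 159, 159, 160, 159, 159, 160, 160, 160, 158, 159, 159, 160, 159, 158, 158, 156, 157, 179, 185, 184, 192, 197, 175, 127, 114, 104, 71, 62, 107, 218, 226, 222, 221, 222, 221, 220, 221, 221, 220, 221, 221, 221, 221, 222, 221, 222, 220, 221, 221, 222, 220]
u 350 120 [152, 153, 152, 154, 152, 151, 152, 152, 151, 153, 153, 152, 152, 153, 152, 152, 152, 152, 151, 152, 150, 152, 172, 178, 188, 154, 119, 113, 115, 116, 78, 64, 65, 136, 147, 144, 145, 144, 146, 144, 144, 142, 141, 143, 143, 144, 145, 144, 146, 145, 146, 144, 145, 144, 143]
160 236 [151, 151, 151, 151, 152, 150, 152, 155, 154, 150, 53, 27, 32, 66, 100, 99, 95, 123, 204, 222, 221, 220, 219, 221, 221, 220, 219, 220, 220, 218, 220, 220, 220, 221] 360 [146, 143, 142, 144, 144, 145, 142, 144, 144, 143, 142, 144, 143, 144, 144, 144, 144, 145, 97, 90, 90, 94, 92, 93, 93, 94, 92, 92, 94, 94, 94, 92, 92, 92, 94, 91]
175 236 [146, 148, 148, 148, 149, 147, 146, 147, 148, 148, 123, 45, 23, 33, 78, 105, 168, 177, 172, 208, 220, 219, 219, 219, 218, 218, 220, 219, 218, 217, 219, 218, 217, 217] 360 [140, 144, 143, 142, 142, 142, 139, 142, 141, 139, 140, 141, 142, 140, 141, 143, 132, 92, 92, 90, 90, 91, 92, 93, 93, 93, 92, 92, 91, 91, 90, 92, 91, 91, 90, 94]
```

View pics/w3c.png

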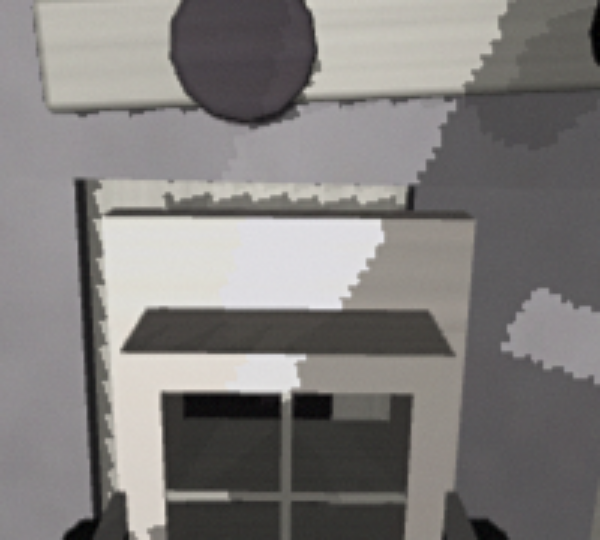

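The crop shows the grid 9 mm off toward +y, since my earlier plan started while the arm was still settling. The pocket's clamp edge runs at v≈141 with a slope of .026, its left edge is at u≈246, and the flange end is at v≈152.5 with a slope of .016. I'll apply the refined target.

```bash
cat >> h.py <<'E'
ca,sa=np.cos(-.266),np.sin(-.266)
RT=frame(-Z,np.array([-sa,ca,0])); pt0=pc+px*.00155+pyv*.00035
E
python3 - <<'E'
from h import *
plan(pt0+Z*.028,RT,2)
E
```

```text
rows 2 shift [ 0.0003 -0.0048  0.0049] turn [0.0028 0.0003 0.005 ]
0 [ 0.57  -0.249  0.083]
1 [ 0.569 -0.254  0.078]
2 [ 0.567 -0.258  0.073]
```

Emit:
{"op": "move_arm", "data": {"moves": [[0.3, [0.0003, -0.0048, 0.0049], [0.0028, 0.0003, 0.005]], [0.3, [0.0003, -0.0048, 0.0049], [0.0028, 0.0003, 0.005]], [0.3, [0, 0, 0], [0, 0, 0]], [0.3, [0, 0, 0], [0, 0, 0]], [0.3, [0, 0, 0], [0, 0, 0]], [0.3, [0, 0, 0], [0, 0, 0]], [0.3, [0, 0, 0], [0, 0, 0]], [0.3, [0, 0, 0], [0, 0, 0]], [0.3, [0, 0, 0], [0, 0, 0]], [0.3, [0, 0, 0], [0, 0, 0]]]}}

```text
time: 6.13
eef_pos: [0.5661, -0.2574, 0.0712]
tcp_rot: [0.133, 0.991, 0.001, -0.001]
contact_force: [0.2, 0.4, -3.7]
opening: 0.571
finger_force: 75.9
```

```bash
python3 - <<'E'
from h import *
s=get_state(); print(s['contact_force'],s['eef_pos'],np.abs(s['dq']).max())
plan(pt0+Z*.012,RT,4)
s=get_state(); im=read_camera("wrist"); cv2.imwrite("pics/w4.png",im[:,:,::-1])
g=cv2.cvtColor(im,cv2.COLOR_RGB2GRAY)
for u in (270,318,360): print("u",u,130,g[130:160,u-1:u+2].mean(1).astype(int).tolist())
for v in (156,175,): print(v,232,g[v,232:262].tolist(),368,g[v,368:398].tolist())
E
```

```text
[ 0.2414158   0.42052926 -3.70427965] [ 0.56607337 -0.25744544  0.07116641] 0.0028132341668381028
rows 4 shift [-0.0003 -0.0001  0.0035] turn [ 0.0003 -0.0008  0.    ]
0 [ 0.566 -0.257  0.071]
1 [ 0.566 -0.258  0.068]
2 [ 0.567 -0.258  0.064]
3 [ 0.567 -0.258  0.061]
4 [ 0.567 -0.258  0.057]
u 270 130 [148, 149, 148, 147, 148, 147, 146, 148, 148, 148, 148, 147, 149, 148, 146, 149, 190, 195, 125, 77, 60, 67, 181, 224, 225, 223, 223, 222, 223, 223]
u 318 130 [160, 158, 156, 157, 157, 158, 158, 159, 158, 159, 161, 160, 159, 160, 162, 162, 152, 120, 117, 106, 72, 57, 109, 221, 229, 225, 224, 224, 224, 224]
u 360 130 [155, 155, 156, 156, 155, 155, 154, 155, 155, 154, 155, 156, 155, 105, 90, 91, 110, 103, 115, 119, 85, 62, 67, 137, 149, 146, 147, 147, 148, 149]
156 232 [150, 151, 150, 150, 153, 150, 151, 151, 151, 152, 152, 153, 153, 154, 157, 154, 156, 153, 154, 153, 152, 158, 222, 228, 224, 224, 223, 224, 223, 224] 368 [146, 146, 149, 146, 149, 146, 146, 146, 148, 147, 110, 93, 94, 93, 93, 95, 95, 91, 92, 93, 96, 93, 96, 94, 93, 96, 92, 93, 91, 92]
175 232 [148, 148, 148, 148, 148, 147, 150, 149, 149, 149, 148, 151, 150, 150, 149, 151, 153, 151, 151, 153, 149, 148, 149, 204, 222, 223, 221, 222, 220, 223] 368 [143, 142, 144, 142, 144, 143, 143, 149, 132, 94, 91, 90, 95, 90, 93, 94, 91, 94, 95, 95, 93, 96, 96, 95, 93, 95, 96, 92, 94, 92]
```

Emit:
{"op": "move_arm", "data": {"moves": [[0.3, [-0.0003, -0.0001, 0.003], [0.0003, -0.0008, 0]], [0.3, [-0.0003, -0.0001, 0.003], [0.0003, -0.0008, 0]], [0.3, [-0.0003, -0.0001, 0.003], [0.0003, -0.0008, 0]], [0.3, [-0.0003, -0.0001, 0.003], [0.0003, -0.0008, 0]], [0.3, [0, 0, 0], [0, 0, 0]], [0.3, [0, 0, 0], [0, 0, 0]], [0.3, [0, 0, 0], [0, 0, 0]], [0.3, [0, 0, 0], [0, 0, 0]], [0.3, [0, 0, 0], [0, 0, 0]], [0.3, [0, 0, 0], [0, 0, 0]]]}}

```text
time: 7.02
eef_pos: [0.5672, -0.2583, 0.0593]
tcp_rot: [0.133, 0.991, -0.0, 0.0]
contact_force: [0.6, 0.6, -3.9]
opening: 0.573
finger_force: 75.9
```

Emit:
{"op": "move_arm", "data": {"moves": [[0.3, [0, 0, 0.001], [0, 0, 0]], [0.3, [0, 0, 0.001], [0, 0, 0]], [0.3, [0, 0, 0.0005], [0, 0, 0]], [0.3, [0, 0, 0], [0, 0, 0]], [0.3, [0, 0, 0], [0, 0, 0]], [0.3, [0, 0, 0], [0, 0, 0]], [0.3, [0, 0, 0], [0, 0, 0]], [0.3, [0, 0, 0], [0, 0, 0]], [0.3, [0, 0, 0], [0, 0, 0]], [0.3, [0, 0, 0], [0, 0, 0]]]}}

```text
time: 7.85
eef_pos: [0.5671, -0.2582, 0.0571]
tcp_rot: [0.133, 0.991, -0.0, -0.0]
contact_force: [-4.1, 2.4, 5.3]
opening: 0.572
finger_force: 77.0
```

Contact came at z=.057, which is the expected home height. I'll release and lift.

Emit:
{"op": "move_arm", "data": {"moves": [[0.72, [0, 0, 0], [0, 0, 0]], [0.85, [0, 0, 0], [0, 0, 0]], [1, [0, 0, 0], [0, 0, 0]], [1, [0, 0, -0.01], [0, 0, 0]], [1, [0, 0, -0.03], [0, 0, 0]], [1, [0, 0, -0.03], [0, 0, 0]], [1, [0, 0, -0.03], [0, 0, 0]], [1, [0, 0, -0.02], [0, 0, 0]], [1, [0, 0, 0], [0, 0, 0]], [1, [0, 0, 0], [0, 0, 0]]]}}

```text
time: 8.68
eef_pos: [0.5681, -0.2588, 0.179]
tcp_rot: [0.133, 0.991, -0.001, 0.002]
contact_force: [0.7, 0.5, -1.1]
opening: 1.002
finger_force: 0.0
```

```bash
python3 - <<'E'
from h import *
s=get_state(); im=read_camera("wrist"); print(s['eef_pos'],s['contact_force'])
b=read_camera("side")
a=cv2.resize(im[60:340,200:440],None,fx=2,fy=2); b=cv2.resize(b[200:340,340:520],None,fx=2,fy=2,interpolation=cv2.INTER_CUBIC)
c=np.zeros((560,840,3),np.uint8); c[:560,:480]=a; c[:280,480:840]=b
cv2.imwrite("pics/p1.png",c[:,:800,::-1]); cv2.imwrite("pics/w5.png",im[:,:,::-1])
g=cv2.cvtColor(im,cv2.COLOR_RGB2GRAY)
pose=(s['eef_pos'],s['tcp_rot']); np.save("w5.npy",np.r_[pose[0],pose[1]])
pa=-.282; x=np.array([np.cos(pa),np.sin(pa),0]); y=np.array([-np.sin(pa),np.cos(pa),0]); p0=pc+.00055*px+.00075*pyv
for nm,z,X,Y in (("flange",.01,.058,.032),("rim",.036,.042,.025),("pocket",.01,.06,.034)):
  print(nm,proj("wrist",[p0+sx*X*x+sy*Y*y+z*Z for sx,sy in((1,1),(1,-1),(-1,-1),(-1,1))],pose).round(1).tolist())
E
```

```text
[ 0.56809139 -0.25884307  0.17895941] [ 0.66937324  0.49077523 -1.13778325]
flange [[344.5, 243.0], [284.1, 242.1], [281.8, 129.4], [350.9, 130.6]]
rim [[340.8, 240.5], [288.3, 239.7], [287.0, 151.2], [345.3, 152.2]]
pocket [[346.3, 244.8], [282.2, 243.7], [279.6, 127.2], [353.2, 128.4]]
```

View pics/p1.png

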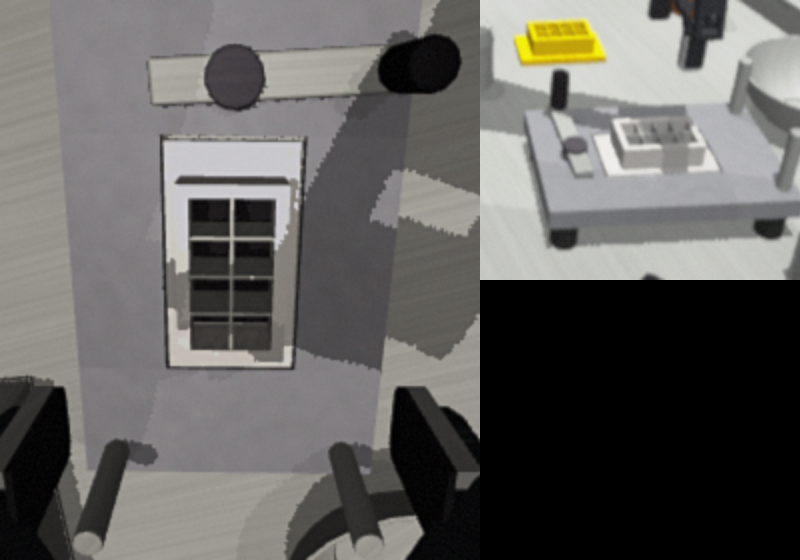

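The grid lies square in the pocket with an even thin gap all round, and the side view shows it flush. The clamp post's top is at about wrist pixel (417,90.5) and the pivot cap at (317,98). Next is the clamp.

```bash
cat >> h.py <<'E'
pa=-.282; p0=pc+.00055*px+.00075*pyv
X=np.array([np.cos(pa),np.sin(pa),0]); Y=np.array([-np.sin(pa),np.cos(pa),0])
piv=p0-.085*X
RL=frame(-Z,(X+Y)/2**.5)
def post(th,z=.083): a=pa+np.pi/2+th; return np.array([piv[0]+.07*np.cos(a),piv[1]+.07*np.sin(a),z])
E
python3 - <<'E'
from h import *
w=np.load("w5.npy"); pose=(w[:3],w[3:])
P=onz("wrist",(417,90.5),.1115,pose); d=P-piv
print("piv",piv,"seen",onz("wrist",(317,98),.075,pose)); print("post",P,np.hypot(*d[:2]),"th",np.arctan2(d[1],d[0])-pa-np.pi/2)
th=.12
print(post(th),get_state()['qpos'].round(3))
plan(post(th)+Z*.06,RL,8)
E
```

```text
piv [ 0.48468813 -0.23397104  0.045     ] seen [ 0.48422742 -0.23392915  0.075     ]
post [ 0.49855465 -0.16560318  0.1115    ] 0.06975990652278992 th 0.08189225726009419
[ 0.49597859 -0.16488757  0.083     ] [-0.59   0.223  1.759 -0.     1.162 -1.895]
rows 8 shift [0.0143 0.0045 0.0041] turn [-0.     -0.0003  0.1002]
0 [ 0.566 -0.258  0.175]
2 [ 0.542 -0.24   0.167]
4 [ 0.522 -0.218  0.159]
6 [ 0.506 -0.193  0.151]
8 [ 0.496 -0.165  0.143]
```

Emit:
{"op": "move_arm", "data": {"moves": [[1, [0.0143, 0.0045, 0.0041], [0, 0, 0.1]], [1, [0.0143, 0.0045, 0.0041], [0, 0, 0.1]], [1, [0.0143, 0.0045, 0.0041], [0, 0, 0.1]], [1, [0.0143, 0.0045, 0.0041], [0, 0, 0.1]], [1, [0.0143, 0.0045, 0.0041], [0, 0, 0.1]], [1, [0.0143, 0.0045, 0.0041], [0, 0, 0.1]], [1, [0.0143, 0.0045, 0.0041], [0, 0, 0.1]], [1, [0.0143, 0.0045, 0.0041], [0, 0, 0.1]], [1, [0, 0, 0], [0, 0, 0]], [1, [0, 0, 0], [0, 0, 0]]]}}

```text
time: 9.62
eef_pos: [0.4953, -0.1644, 0.1419]
tcp_rot: [0.507, 0.862, -0.0, -0.002]
contact_force: [-0.3, -0.4, 0.6]
opening: 1.001
finger_force: 0.0
```

```bash
python3 - <<'E'
from h import *
plan(post(.09),RL,4)
E
```

```text
rows 4 shift [-0.0005  0.0005  0.0147] turn [-0.0005 -0.0007  0.0012]
0 [ 0.495 -0.164  0.142]
1 [ 0.496 -0.165  0.127]
2 [ 0.497 -0.165  0.112]
3 [ 0.497 -0.165  0.098]
4 [ 0.498 -0.165  0.083]
```

Emit:
{"op": "move_arm", "data": {"moves": [[1, [-0.0005, 0.0005, 0.0147], [0, 0, 0]], [1, [-0.0005, 0.0005, 0.0147], [0, 0, 0]], [1, [-0.0005, 0.0005, 0.0147], [0, 0, 0]], [1, [-0.0005, 0.0005, 0.0147], [0, 0, 0]], [1, [0, 0, 0], [0, 0, 0]], [0, [0, 0, 0], [0, 0, 0]], [0, [0, 0, 0], [0, 0, 0]], [0, [0, 0, 0], [0, 0, 0]], [0, [0, 0, 0], [0, 0, 0]], [0, [0, 0, 0], [0, 0, 0]]], "grip_force": 40}}

```text
time: 10.45
eef_pos: [0.4996, -0.1663, 0.0859]
tcp_rot: [0.508, 0.861, -0.0, 0.001]
contact_force: [0.6, -0.0, 0.2]
opening: 0.3
finger_force: 0.0
```

```bash
python3 - <<'E'
from h import *
s=get_state(); d=s['eef_pos']-piv; print(s['opening'],s['finger_force'],s['contact_force'],np.hypot(*d[:2]),np.arctan2(d[1],d[0])-pa-np.pi/2)
Rm=R.from_quat(s['tcp_rot']).as_matrix(); th=np.linspace(.09,1.571,15)
pts=np.array([post(t) for t in th]); print((np.diff(pts,axis=0)@Rm).round(4).tolist()); print(pts[-1])
E
```

```text
0.2995114955499557 0.0 [ 0.62427781 -0.04522423  0.21120576] 0.0692937179563624 0.06482777795052241
[[0.0044, -0.0059, -0.0], [0.0038, -0.0064, -0.0], [0.0031, -0.0067, -0.0], [0.0024, -0.007, -0.0], [0.0016, -0.0072, -0.0], [0.0009, -0.0074, -0.0], [0.0001, -0.0074, -0.0], [-0.0007, -0.0074, -0.0], [-0.0015, -0.0073, -0.0], [-0.0022, -0.0071, -0.0], [-0.003, -0.0068, -0.0], [-0.0037, -0.0064, 0.0], [-0.0043, -0.006, 0.0], [-0.0049, -0.0055, 0.0]]
[ 0.41744911 -0.21450533  0.083     ]
```

Emit:
{"op": "move_arm", "data": {"moves": [[0, [0, 0, 0], [0, 0, 0]], [0, [0, 0, 0], [0, 0, 0]], [0, [0, 0, 0], [0, 0, 0]], [0, [0.0044, -0.0059, 0], [0, 0, 0]], [0, [0.0038, -0.0064, 0], [0, 0, 0]], [0, [0.0031, -0.0067, 0], [0, 0, 0]], [0, [0.0024, -0.007, 0], [0, 0, 0]], [0, [0.0016, -0.0072, 0], [0, 0, 0]], [0, [0, 0, 0], [0, 0, 0]], [0, [0, 0, 0], [0, 0, 0]]]}}

```text
time: 11.28
eef_pos: [0.4622, -0.1633, 0.0857]
tcp_rot: [0.508, 0.861, 0.005, -0.004]
contact_force: [-0.2, 18.3, 12.5]
opening: 0.214
finger_force: 41.2
```

```bash
python3 - <<'E'
from h import *
s=get_state(); d=s['eef_pos']-piv; print(s['opening'],s['finger_force'],s['contact_force'],np.hypot(*d[:2]),np.arctan2(d[1],d[0])-pa-np.pi/2)
t0=np.arctan2(d[1],d[0])-pa-np.pi/2
Rm=R.from_quat(s['tcp_rot']).as_matrix(); th=np.linspace(t0,1.571,10)
pts=np.array([s['eef_pos']]+[post(t) for t in th[1:]]); print((np.diff(pts,axis=0)@Rm).round(4).tolist())
E
```

```text
0.21439650266194898 41.15697741508484 [-0.23708452 18.33397141 12.54116518] 0.07419642720044176 0.5897184689224222
[[-0.0031, -0.0084, 0.0027], [0.0002, -0.0076, -0.0], [-0.0006, -0.0076, -0.0], [-0.0014, -0.0075, -0.0], [-0.0022, -0.0073, -0.0001], [-0.003, -0.007, -0.0001], [-0.0037, -0.0066, -0.0001], [-0.0044, -0.0062, -0.0001], [-0.0051, -0.0057, -0.0001]]
```

The grip is fighting the arc: 18 N sideways and 12 N upward from the pads swinging as they close. I'll loosen to a cage around the post and carry on.

Emit:
{"op": "move_arm", "data": {"moves": [[0.33, [0, 0, 0], [0, 0, 0]], [0.33, [0, 0, 0], [0, 0, 0]], [0.33, [0, 0, 0], [0, 0, 0]], [0.33, [0, 0, 0], [0, 0, 0]], [0.33, [0, 0, 0], [0, 0, 0]], [0.33, [0, 0, 0], [0, 0, 0]], [0.33, [0, 0, 0], [0, 0, 0]], [0.33, [0, 0, 0], [0, 0, 0]], [0.33, [0, 0, 0], [0, 0, 0]], [0.33, [0, 0, 0], [0, 0, 0]]]}}

```text
time: 12.12
eef_pos: [0.4626, -0.1687, 0.0849]
tcp_rot: [0.508, 0.861, -0.0, -0.0]
contact_force: [0.0, -0.5, -0.7]
opening: 0.326
finger_force: 0.0
```

```bash
python3 - <<'E'
from h import *
s=get_state(); d=s['eef_pos']-piv; t0=np.arctan2(d[1],d[0])-pa-np.pi/2
print(s['opening'],s['finger_force'],s['contact_force'],s['eef_pos'],np.hypot(*d[:2]),t0)
im=read_camera("wrist"); cv2.imwrite("pics/w6.png",im[:,:,::-1])
im=read_camera("side"); cv2.imwrite("pics/s6.png",im[:,:,::-1])
# arc with tool turning to tangential; end over-push to 1.60
th=np.linspace(t0,1.64,11); A=T(s['eef_pos'],R.from_quat(s['tcp_rot']).as_matrix())
for k in range(1,11):
    y=RL[:,1]; B=T(post(th[k]),R.from_rotvec([0,0,.07*k]).as_matrix()@RL)
    D=np.linalg.inv(A)@B; print(D[:3,3].round(4).tolist(),R.from_matrix(D[:3,:3]).as_rotvec().round(4).tolist()); A=B
E
```

```text
0.3260096874715831 0.0 [ 0.00095071 -0.50444834 -0.6824777 ] [ 0.46261653 -0.16869929  0.08494452] 0.06890251853007834 0.6080786862726795
[0.002, -0.007, 0.0019] [-0.0001, 0.0, -0.0688]
[0.0007, -0.0072, 0.0] [0.0, 0.0, -0.07]
[0.0004, -0.0072, 0.0] [0.0, 0.0, -0.07]
[0.0002, -0.0072, 0.0] [0.0, 0.0, -0.07]
[-0.0001, -0.0072, 0.0] [0.0, 0.0, -0.07]
[-0.0003, -0.0072, 0.0] [0.0, 0.0, -0.07]
[-0.0005, -0.0072, 0.0] [0.0, 0.0, -0.07]
[-0.0008, -0.0072, 0.0] [0.0, 0.0, -0.07]
[-0.001, -0.0071, 0.0] [0.0, 0.0, -0.07]
[-0.0012, -0.0071, 0.0] [0.0, 0.0, -0.07]
```

Emit:
{"op": "move_arm", "data": {"moves": [[0.33, [0.002, -0.007, 0.001], [0, 0, -0.07]], [0.33, [0.0007, -0.0072, 0], [0, 0, -0.07]], [0.33, [0.0004, -0.0072, 0], [0, 0, -0.07]], [0.33, [0.0002, -0.0072, 0], [0, 0, -0.07]], [0.33, [-0.0001, -0.0072, 0], [0, 0, -0.07]], [0.33, [-0.0003, -0.0072, 0], [0, 0, -0.07]], [0.33, [-0.0005, -0.0072, 0], [0, 0, -0.07]], [0.33, [-0.0008, -0.0072, 0], [0, 0, -0.07]], [0.33, [-0.001, -0.0071, 0], [0, 0, -0.07]], [0.33, [0, 0, 0], [0, 0, 0]]]}}

```text
time: 13.05
eef_pos: [0.4177, -0.2122, 0.0837]
tcp_rot: [0.216, 0.976, 0.0, -0.001]
contact_force: [0.4, 0.1, -0.6]
opening: 0.33
finger_force: 0.0
```

```bash
python3 - <<'E'
from h import *
s=get_state(); d=s['eef_pos']-piv; t0=np.arctan2(d[1],d[0])-pa-np.pi/2
print(s['opening'],s['finger_force'],s['contact_force'],s['eef_pos'],np.hypot(*d[:2]),t0, X)
E
```

```text
0.329529808536296 0.0 [ 0.38727129  0.06944906 -0.60408344] [ 0.41765501 -0.21218489  0.0836967 ] 0.07048458053180746 1.5385592570029458 [ 0.96050081 -0.27827721  0.        ]
```

Tracking well. Now I'll push on slowly in −tool‑y to feel the stop.

Emit:
{"op": "move_arm", "data": {"moves": [[0.33, [0, -0.002, 0], [0, 0, 0]], [0.33, [0, -0.002, 0], [0, 0, 0]], [0.33, [0, -0.002, 0], [0, 0, 0]], [0.33, [0, -0.002, 0], [0, 0, 0]], [0.33, [0, -0.001, 0], [0, 0, 0]], [0.33, [0, 0, 0], [0, 0, 0]], [0.33, [0, 0, 0], [0, 0, 0]], [0.33, [0, 0, 0], [0, 0, 0]], [0.33, [0, 0, 0], [0, 0, 0]], [0.33, [0, 0, 0], [0, 0, 0]]]}}

```text
time: 13.88
eef_pos: [0.4147, -0.2186, 0.0837]
tcp_rot: [0.217, 0.976, 0.002, -0.0]
contact_force: [2.2, 7.7, 0.7]
opening: 0.329
finger_force: 3.8
```

```bash
python3 - <<'E'
from h import *
s=get_state(); d=s['eef_pos']-piv; t0=np.arctan2(d[1],d[0])-pa-np.pi/2
print(s['opening'],s['finger_force'],s['contact_force'],s['eef_pos'],np.hypot(*d[:2]),t0)
E
```

```text
0.32886648359514714 3.760479837656021 [2.1597877  7.70995319 0.66855221] [ 0.41473145 -0.2186012   0.08367914] 0.07162519813716463 1.6365273093525374
```

Emit:
{"op": "move_arm", "data": {"moves": [[0.33, [0, -0.001, 0], [0, 0, 0]], [0.33, [0, -0.001, 0], [0, 0, 0]], [0.33, [0, -0.001, 0], [0, 0, 0]], [0.33, [0, 0, 0], [0, 0, 0]], [0.33, [0, 0, 0], [0, 0, 0]], [0.33, [0, 0, 0], [0, 0, 0]], [0.33, [0, 0, 0], [0, 0, 0]], [0.33, [0, 0, 0], [0, 0, 0]], [0.33, [0, 0, 0], [0, 0, 0]], [0.33, [0, 0, 0], [0, 0, 0]]]}}

```text
time: 14.72
eef_pos: [0.4145, -0.2188, 0.0835]
tcp_rot: [0.218, 0.976, 0.005, 0.0]
contact_force: [6.2, 15.5, 1.4]
opening: 0.33
finger_force: 8.7
```

It's firmly at the closed stop: the force rises with no motion. I'll centre on the post, open and lift clear.

Emit:
{"op": "move_arm", "data": {"moves": [[0.33, [0, 0.004, 0], [0, 0, 0]], [0.33, [0, 0.004, 0], [0, 0, 0]], [0.4, [0, 0, 0], [0, 0, 0]], [0.6, [0, 0, 0], [0, 0, 0]], [0.8, [0, 0, 0], [0, 0, 0]], [0.8, [0, 0, 0], [0, 0, 0]], [0.8, [0, 0, -0.015], [0, 0, 0]], [0.8, [0, 0, -0.03], [0, 0, 0]], [0.8, [0, 0, -0.03], [0, 0, 0]], [0.8, [0, 0, -0.03], [0, 0, 0]]]}}

```text
time: 15.55
eef_pos: [0.4161, -0.2159, 0.1898]
tcp_rot: [0.217, 0.976, 0.0, -0.0]
contact_force: [0.6, -0.3, -0.1]
opening: 0.802
finger_force: 0.0
```

Emit:
{"op": "move_arm", "data": {"moves": [[0.8, [0, 0, -0.02], [0, 0, 0]], [0.8, [0, 0.04, 0], [0, 0, 0]], [0.8, [0, 0.04, 0], [0, 0, 0]], [0.8, [0, 0.04, 0], [0, 0, 0]], [0.8, [0, 0.04, 0], [0, 0, 0]], [0.8, [0, 0.04, 0], [0, 0, 0]], [0.8, [0, 0, 0], [0, 0, 0]], [0.8, [0, 0, 0], [0, 0, 0]], [0.8, [0, 0, 0], [0, 0, 0]], [0.8, [0, 0, 0], [0, 0, 0]]]}}

```text
time: 16.38
eef_pos: [0.5008, -0.0356, 0.2089]
tcp_rot: [0.217, 0.976, -0.0, -0.0]
contact_force: [0.8, 0.2, -0.1]
opening: 0.8
finger_force: 0.0
```

```bash
python3 - <<'E'
from h import *
s=get_state(); print(s['eef_pos'],s['contact_force'],s['time'])
t=read_camera("top"); b=read_camera("side")
a=cv2.resize(t[80:230,180:510],(726,330),interpolation=cv2.INTER_CUBIC); b=cv2.resize(b[130:330,240:520],(364,260),interpolation=cv2.INTER_CUBIC)
z=cv2.resize(t[90:220,395:505],(220,260),interpolation=cv2.INTER_CUBIC)
c=np.zeros((590,726,3),np.uint8); c[:330]=a; c[330:,:364]=b; c[330:,370:590]=z
cv2.imwrite("pics/f1.png",c[:,:,::-1])
print(proj("top",[post(1.571,.1115),piv+Z*.0215+.037*X]))
E
```

```text
[ 0.5007848  -0.03558009  0.20885174] [ 0.75485988  0.24734257 -0.07182472] 16.3833
[[440.07709277 213.65325036]
 [447.77313977 173.56353506]]
```

View pics/f1.png

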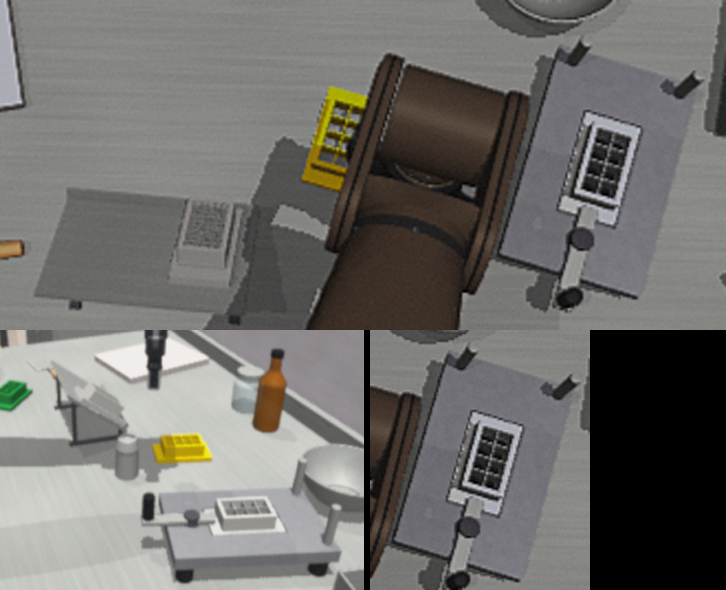

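The final picture shows the coarse grid flush in the pocket. The clamp tongue lies over its flange end (top pixel about (447,174)) and the post is at about (439,215), against (440,214) predicted for closed. The fine grid is still on the stand, the shaker is upright and the arm is clear.

```bash
python3 -c "
from plant import *
print(sign_off())"
```

```text
the job is handed in; nothing more can be done
None
```

The coarse grid sits flush in the cutter's pocket, the clamp is at its closed stop with its tongue over the flange, the fine grid and shaker were left as they were, and the job was handed in at about 16.5 s of the 58 s allowed.

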